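# Hold the stencil over the lollipop for dusting

### The job

Get the round amber lollipop ready for gold dusting: slide the clear wind screen along its rail until it stands centred beside that lollipop and tighten its clamp knob clockwise, as far as it goes. Then take the sunburst stencil out of its tray by its red handle, lift it over the top of the screen and finish holding it, still and level, about 9 mm above the lollipop: centred on it, square to the stick, with the red handle on the stick's side. The stencil must touch neither the lollipop nor the screen, the other things stay where they are, and the program ends with the stencil held in the gripper, not set down.

Things in the scene. Friction and masses are not known exactly. Their poses are not given: they have to be found in the camera images.
- station: Decorating station, fixed: a brass sugar plate in a dark steel tray, 300 mm (x) by 285 mm (y), its top 20 mm above the table; origin on the table, 27.5 mm to +y of the plate's middle. Along its +y side, at y = +190 mm of its frame, runs a steel rail parallel to its x axis, which carries the wind screen.
- screen: Sliding wind screen: upright clear panel in an aluminium frame, 160 mm long (x, along the rail), 10 mm thick, top edge 122 mm above the table; origin mid lower edge, 30 mm above the table. Its carriage (60 x 37 mm block, top at 39 mm) rides the rail, centred 65 mm from the panel, away from the plate. Slides 115 mm either way of the rail's middle, with 2 N when loose; clamped it stays put.
- knob (a joint): Clamp knob on top of the carriage, vertical axis: 0 loose, 1.5 rad hard stop; grows clockwise seen from above. It turns freely (0.12 N m) to about 1.0, bites from there and counts as tight above 1.2. It starts loose, at 0 to 0.3.
- knob_grip (a point): Point on the knob's axis at the height to grip, 63 mm above the table. The grip is a black upright tee bar 46 mm long, 14 mm thick, 28 mm tall (45 to 73 mm above the table). At joint value 0 the bar lies along the rail; it turns clockwise from there by the joint value; this frame's x axis lies along the bar. Moves with the screen; beside the middle of its panel.
- candy: The round amber lollipop, lying loose on the brass plate: a disc 76 mm across, 6 mm thick, with a brown wooden stick 5 mm thick that leaves it towards its own -y, out to 139 mm from the centre. Origin at the centre of the disc's underside, z up.
- stencil: The sunburst stencil: a steel plate 100 by 100 mm, 3 mm thick, with a window crossed by three spokes and a hub 0.6 mm prouder on top, 90 g. Origin at the centre of its underside, z up. Its red upright handle stands beyond its -y edge. Lies loose in one of the two bays of the tray.
- stencil_grip (a point): Middle of the red handle at the height to grip, 63 mm from the stencil's centre towards its -y and 32 mm above its underside. The handle is a block 52 mm long (stencil x), 14 mm thick (stencil y), its top 48 mm above the stencil's underside. Frame axes as the stencil's.
- tray: Shallow wooden tray, fixed, 264 mm (x) by 142 mm (y), walls 4 mm thick and 12 mm high, floor 4 mm above the table, a divider across its middle making two bays; origin at the centre of its underside.
- stripes: Another stencil of the same size, with parallel slats and a blue handle, in the other bay. Leave alone.
- butterfly: Butterfly-shaped lollipop, about 80 mm wide, 6 mm thick, on the brass plate beside the round one, stick towards its own -y. Leave alone.
- jar: Jar of gold dust, 48 mm across, 62 mm tall, right of the station; origin at its base centre. Leave alone.
- brush: Dark wooden brush, 170 mm long, lying right of the station. Leave alone.
- stick_cup: Dark wooden cup, 60 mm across, with sticks up to 157 mm high; origin at its base centre, beyond the tray's far end. Leave alone.
- scraper: Wide steel scraper with a green handle, 265 mm long, lying right of the station. Leave alone.
Mind the look-alikes: they are no part of the job. What is shaped like the stencil but green is not meant. What is shaped like the candy but turquoise is not meant.

How it is judged:
By the outcome, as a careful person would: the job done as asked, in the order asked, and still so for the second after the job is handed in, while the arm keeps its last pose, push and grip.
It also fails if it takes over 58 s, if anything falls off the work surface, if the arm or the gripper's body presses on something with over 40 N, if the wrist force passes 120 N, or if a joint passes its speed limit or range.

### The arm

A 6-joint arm with a two-finger parallel gripper is mounted at the origin on the work surface. World frame = base frame: x ahead of the robot, y to its left, z up, the work surface at z = 0. Lengths are in mm, angles in rad, forces in N, time in s.
With the tool pointing down it reaches from about 350 to 975 mm from the base axis. Payload 7.1 kg.
Tool frame: the origin (TCP) lies midway between the tips of the shut fingers; the grasp point (between the pads) lies 19 mm behind it (ctrl.hold_point_z is the distance from the TCP to the grasp point, in mm); z points along the fingers, y is the direction in which the jaws open and shut (so a half turn about z gives the same grasp; the last joint's range is limited). The gripper opens to 88 mm and grips with 3 to 60 N. Pads are 20 mm wide; open, the fingers measure 115 mm over their backs; the gripper's body (75 mm by 178 mm) begins 61 mm behind the grasp point.
Start: joints at [1.33, 0.423, 1.63, -0, 1.089, -0.019], TCP at [137.46, 609.68, 222.675] pointing down, gripper open.
Joint ranges: [-3, 3], [-0.9, 2.11], [0.09, 2.58], [-1.31, 4.45], [0.11, 2.69], [-2.54, 2.54]. Speed limits (rad/s): [2.39, 2.39, 3.01, 3.14, 3.14, 3.14].

### API

Orientations are given as a rotation vector (axis times angle).
In Python, from workcell import ctrl, eyes gives the robot as it stands.
- The arm moves only by the tool move_arm, never from a script. Its argument "deltas" is a list of rows, each a list of 6 numbers: the shift along the tool's x, y, z in mm, then the turn, a rotation vector about the tool's x, y, z in rad. A call has 1 to 5 rows; each row shifts and turns the pose as measured when the row begins, along the tool's axes as they then stand; what a row does not reach is not made up. A row lasts 1/12 s, in which the tool goes at most 41.7 mm and 7.16 degrees, less where a joint would pass 70% of its speed; a pose out of reach is approached as far as the arm can. A call is refused whole if a number of a shift passes 41.7 or a number of a turn 0.125, either way. A call with a gripper value outside its range is refused whole. "hand" is the closure, from -1 (fully open) to 1 (shut), set as the call begins (left out, the last holds). The fingers move at their own pace and stop on an object; the grip force is fixed at half the most. Time passes only in rows, so rows that do not move let the fingers close. It gives the time, the measured TCP pose, the force and the opening at its end, in the units of the state.
- ctrl.get_obs(): the state, without advancing time (a new reading comes with each control period).
- eyes.get_image(name): name is "scene" or "top"; returns a dict with "frame" (480x640x3 uint8, red, green, blue), "range_z" (480x640 float32, mm along the optical axis (not along the pixel's ray), 0 where there is no reading), "fx", "fy", "cx", "cy" (pixels), "D" ([k1, k2, p1, p2, k3] as OpenCV has them; the pictures are not rectified), "cam_to_world" (4x4, takes a point from camera to world coordinates). Camera axes: x right, y down, z forward; pixel columns grow to the right and rows downward; lengths in mm; the calibration is good to about 2 mm. A picture is of the moment at which its call begins.
- ctrl.close_job(): hands the job in, once; it reports no verdict.
The state is a dict: "t": time; "qpos": joint angles; "qvel": joint speeds; "joint_torque": joint torques, N m; "ee_pos": TCP position; "orientation": TCP orientation; "ft_force": force on the tool from outside, world axes, zero at the start; "moment": the same for the moment, N m; "width": finger opening in mm.
Only numpy, scipy, OpenCV 4.12 (cv2) and the standard library are available. Lean on these libraries where they do the work, as an engineer would, in place of code of your own. Each camera call takes 0.05 s, during which the arm holds its last target.

## Working session

There is one attempt and no reset: what is moved stays moved. The work goes in short steps, Python scripts to look and compute and a tool call to move; the robot and the scene stay as the last step left them, time stands still between calls to the robot, and variables do not carry over. Pictures are saved under pics/ and viewed, and the job is handed in when it is done.

Besides the shell and the picture viewer there is one more tool, called after "Call:" as name(argument=value, ...), one argument or row to a line, values as JSON. move_arm: Moves the arm, as the interface text tells. Its arguments: {"type":"object","properties":{"deltas":{"type":"array"},"hand":{"type":"number"}},"required":["deltas"]}

```bash
mkdir -p pics; ls
cat > h.py <<'E'
import numpy as np, cv2
from workcell import ctrl, eyes
def grab(n):
    d=eyes.get_image(n); np.savez('last_%s.npz'%n, **d); return d
def px2w(d,u,v,z=None):
    K=np.array([[d['fx'],0,d['cx']],[0,d['fy'],d['cy']],[0,0,1]],float)
    p=cv2.undistortPoints(np.array([[[u,v]]],float),K,np.array(d['D'],float))[0,0]
    T=np.array(d['cam_to_world']); r=np.array([p[0],p[1],1.])
    if z is None:
        r=r*float(d['range_z'][int(round(v)),int(round(u))])
        return T[:3,:3]@r+T[:3,3]
    R=T[:3,:3]@r; s=(z-T[2,3])/R[2]; return T[:3,3]+s*R
def w2px(d,P):
    K=np.array([[d['fx'],0,d['cx']],[0,d['fy'],d['cy']],[0,0,1]],float)
    T=np.linalg.inv(np.array(d['cam_to_world'])); P=np.atleast_2d(np.array(P,float))
    r,_=cv2.Rodrigues(T[:3,:3]); 
    return cv2.projectPoints(P,r,T[:3,3],K,np.array(d['D'],float))[0][:,0]
def load(n): 
    return dict(np.load('last_%s.npz'%n))
def save(im,name): cv2.imwrite('pics/'+name,cv2.cvtColor(im,cv2.COLOR_RGB2BGR))
def crop(d,u0,v0,u1,v1,s,name):
    im=d['frame'][v0:v1,u0:u1]; save(cv2.resize(im,None,fx=s,fy=s,interpolation=cv2.INTER_CUBIC),name)
E
python3 - <<'E'
from h import *
for n in ('scene','top'):
    d=grab(n); save(d['frame'],n+'0.png'); print(np.round(d['cam_to_world'],2), d['fx'],d['D'])
print(ctrl.get_obs())
E
```

```text
pics
[[-6.20000e-01  6.50000e-01 -4.40000e-01  1.08690e+03]
 [ 7.80000e-01  5.10000e-01 -3.60000e-01  4.21870e+02]
 [-1.00000e-02 -5.60000e-01 -8.30000e-01  1.14246e+03]
 [ 0.00000e+00  0.00000e+00  0.00000e+00  1.00000e+00]] 533.1972620642154 [-0.00374459  0.          0.          0.          0.        ]
[[-2.00000e-02 -9.90000e-01  1.70000e-01  2.85730e+02]
 [-1.00000e+00  2.00000e-02 -0.00000e+00 -2.59000e+01]
 [ 0.00000e+00 -1.70000e-01 -9.90000e-01  1.42129e+03]
 [ 0.00000e+00  0.00000e+00  0.00000e+00  1.00000e+00]] 593.8022133379596 [-0.16083522  0.          0.          0.          0.        ]
{'t': 0.1, 'qpos': array([ 1.33000577e+00,  4.23764271e-01,  1.63060744e+00,  1.44536328e-06,
        1.08859192e+00, -1.89783846e-02]), 'qvel': array([-0.00016077, -0.00170493, -0.00217317, -0.00072917, -0.00226029,
        0.00054171]), 'joint_torque': array([ 4.05694018e-04, -5.45612347e+01, -2.74327433e+01,  6.45856373e-02,
        1.88486598e-02, -6.82570885e-06]), 'ee_pos': array([137.34060659, 609.21046722, 221.98193326]), 'orientation': array([-3.47689081e-01, -3.12211283e+00,  2.13500181e-03]), 'ft_force': array([ 0.18657992, -0.54402429,  1.45717759]), 'moment': array([ 0.06422133,  0.05431167, -0.03883085]), 'width': 87.80266765246365}
```

View pics/scene0.png

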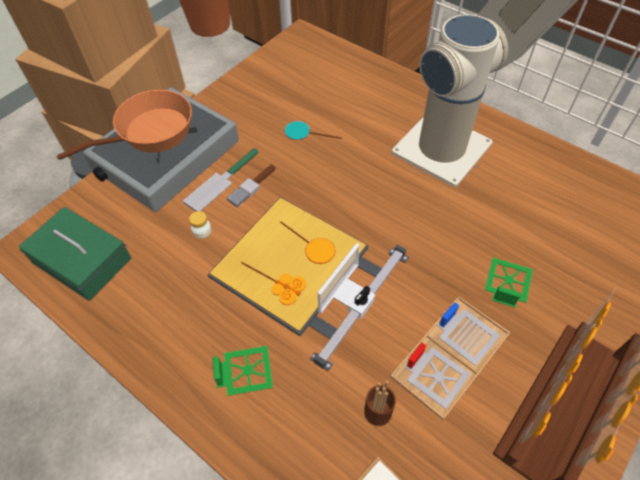

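View pics/top0.png

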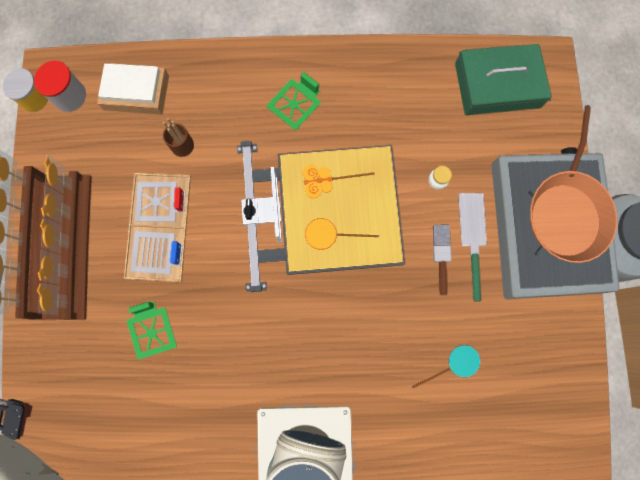

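The top view shows the round candy at about (321,234), the butterfly at (318,181), the knob at (249,210), the red handle at (179,199) and the blue one at (175,252). I'll enlarge these areas.

Run:
```python
from h import *
d=load('top')
crop(d,230,130,410,280,4.4,'t_station.png'); crop(d,115,160,205,290,4.5,'t_tray.png')
d=load('scene')
crop(d,200,190,420,370,3.6,'s_station.png');crop(d,380,280,520,430,4,'s_tray.png')
```

```text
(no output)
```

View pics/t_station.png

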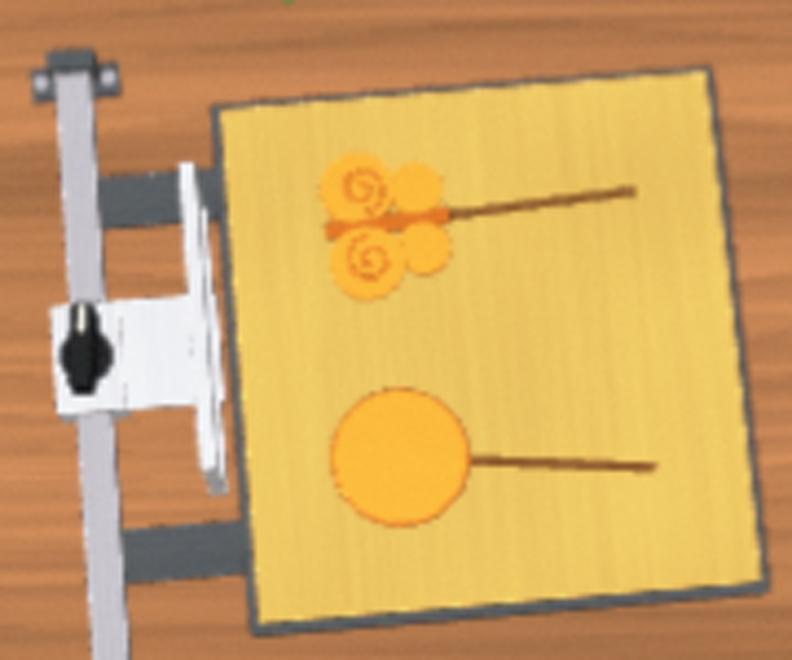

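View pics/t_tray.png

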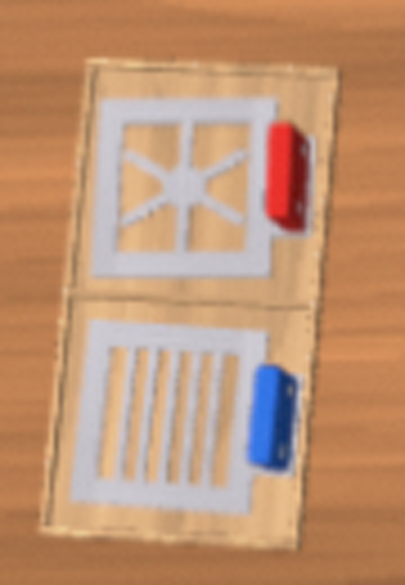

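View pics/s_station.png

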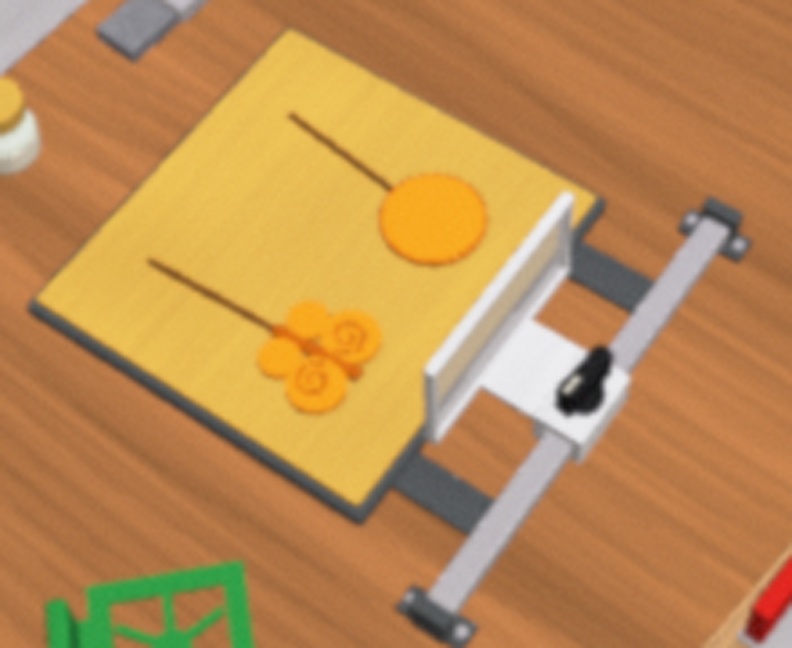

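View pics/s_tray.png

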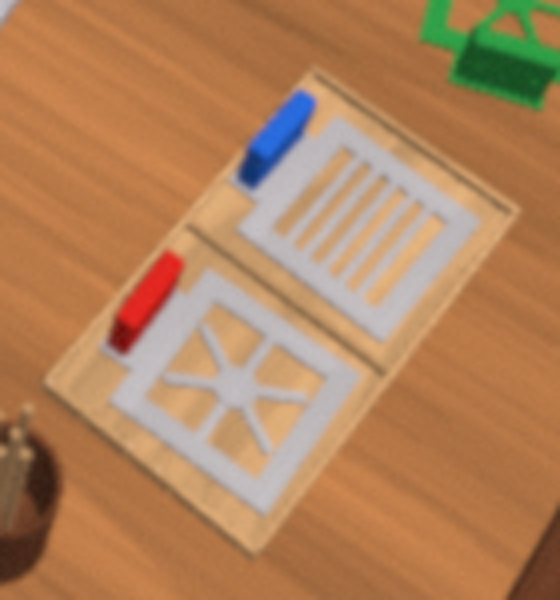

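```bash
cat > m.py <<'E'
from h import *
dt=load('top'); ds=load('scene')
def T(cx,cy,z,o=(230,130),s=4.4,d=dt): return px2w(d,o[0]+(cx+.5)/s-.5,o[1]+(cy+.5)/s-.5,z)[:2]
def S(cx,cy,z,o=(200,190),s=3.6): return T(cx,cy,z,o,s,ds)
def T2(cx,cy,z): return T(cx,cy,z,(115,160),4.5)
def S2(cx,cy,z): return T(cx,cy,z,(380,280),4.0,ds)
def ang(a,b): return np.round(np.degrees(np.arctan2(*(b-a)[::-1])),2)
np.set_printoptions(precision=1,suppress=True)
E
python3 - <<'E'
from m import *
for F,c in ((T,[(218,107),(710,69),(766,583),(252,627)]),(S,[(37,303),(290,32),(602,203),(360,510)])):
    P=np.array([F(*q,20) for q in c]); print('plate',P.tolist(),P.mean(0))
    print([ang(P[i],P[(i+1)%4]) for i in range(4)],[np.linalg.norm(P[i]-P[(i+1)%4]) for i in range(4)])
for n,F,c,e in (('T',T,(400,457),(655,467)),('S',S,(433,218),(292,117))):
    a=F(*c,26);b=F(*e,23); print('candy',n,a,b,ang(a,b),np.linalg.norm(a-b))
print('knob T',T(88,303,73),T(83,393,73),ang(T(83,393,73),T(88,303,73)))
P=np.array([T2(*q,7) for q in [(103,98),(278,100),(268,277),(91,273)]]); print('sten T',P.mean(0),[ang(P[i],P[(i+1)%4]) for i in range(4)],[np.linalg.norm(P[i]-P[(i+1)%4]) for i in range(4)])
P=np.array([S2(*q,7) for q in [(205,270),(112,402),(268,513),(360,375)]]); print('sten S',P.mean(0),[ang(P[i],P[(i+1)%4]) for i in range(4)],[np.linalg.norm(P[i]-P[(i+1)%4]) for i in range(4)])
# colour + depth
for n,d in (('top',dt),('scene',ds)):
    f=d['frame'].astype(int)
    z=d['range_z']
    for nm,m,lo in (('red',(f[...,0]>150)&(f[...,1]<70)&(f[...,2]<80),45),('black',(f.max(2)<60),66),('candy',(f[...,0]>220)&(f[...,1]>140)&(f[...,1]<185)&(f[...,2]<75),22)):
        v,u=np.nonzero(m)
        W=np.array([px2w(d,a,b) for a,b in zip(u,v)])
        box={'red':(300,800,200,500),'black':(300,750,50,300),'candy':(380,470,-80,20)}[nm]
        k=(W[:,2]>lo)&(W[:,0]>box[0])&(W[:,0]<box[1])&(W[:,1]>box[2])&(W[:,1]<box[3])
        W=W[k]
        if len(W)<5: print(n,nm,len(W));continue
        r=cv2.minAreaRect(W[:,:2].astype(np.float32)); print(n,nm,len(W),W.mean(0),W.max(0),r)
E
```

```text
plate [[714.819894191011, 48.46757744989118], [731.6469077474319, -227.53985693096058], [441.5143119816632, -244.93389494325316], [423.87195052080097, 33.37784550775544]] [578.  -97.7]
[np.float64(-86.51), np.float64(-176.57), np.float64(93.63), np.float64(2.97)] [np.float64(276.5198947973331), np.float64(290.6535320345446), np.float64(278.87036018692504), np.float64(291.3389880122625)]
plate [[733.9266388770343, -220.46667066878268], [447.9461101237307, -238.39204916925047], [430.845383601991, 36.45663505619518], [716.8498199953224, 51.468971604526416]] [582.4 -92.7]
[np.float64(-176.41), np.float64(93.56), np.float64(3.0), np.float64(-86.41)] [np.float64(286.5417631348075), np.float64(275.38016280776304), np.float64(286.39816320169984), np.float64(272.47130359308653)]
candy T [513.9 -48.3] [ 505.9 -186.7] -93.3 138.62469119460425
candy S [516.7 -47.2] [ 508.9 -183.8] -93.28 136.8309560381326
knob T [592.3 115.6] [543.8 118.4] -3.23
sten T [606.5 355.9] [np.float64(-92.29), np.float64(178.03), np.float64(87.42), np.float64(-1.98)] [np.float64(98.91020751619273), np.float64(98.987605
[... 240 characters left out ...]
at64(96.87552230734636), np.float64(99.612714600923)]
top red 91 [603.8 292.2  51.5] [627.8 298.3  57.9] ((603.204345703125, 292.44403076171875), (11.824334144592285, 49.228275299072266), 88.79116821289062)
top black 92 [582.7 135.3  72.1] [748.1 276.6  78.4] ((649.4155883789062, 187.85731506347656), (250.13951110839844, 32.80845642089844), 40.351097106933594)
top candy 0
scene red 124 [609.4 294.3  50.6] [633.1 300.6  56.8] ((608.3387451171875, 293.9369812011719), (12.737380027770996, 49.49544143676758), 89.03941345214844)
scene black 59 [570.9 122.9  71. ] [596.2 127.6  75.6] ((574.8013916015625, 121.5404052734375), (11.139256477355957, 42.551353454589844), 86.18682098388672)
scene candy 0
```

```bash
cat >> h.py <<'E'
from scipy.spatial.transform import Rotation as Ro
def rel(x,y,z,jaw):
    "delta in tool axes to target TCP x,y,z with jaw (tool y) angle deg, tool down"
    o=ctrl.get_obs(); R=Ro.from_rotvec(o['orientation']); c,s=np.cos(np.radians(jaw)),np.sin(np.radians(jaw))
    yt=np.array([c,s,0]); zt=np.array([0,0,-1.]); xt=np.cross(yt,zt)
    G=Ro.from_matrix(np.c_[xt,yt,zt]); d=R.inv().apply(np.array([x,y,z])-o['ee_pos']); r=(R.inv()*G).as_rotvec()
    M=R.as_matrix()
    print('t %.2f'%o['t'],'pos',np.round(o['ee_pos'],1),'jaw %.2f'%np.degrees(np.arctan2(M[1,1],M[0,1])),'zax',np.round(M[:,2],4),'F',np.round(o['ft_force'],1),'w %.1f'%o['width'],'q',np.round(o['qpos'],2))
    print('delta',np.round(d,1),'turn',np.round(r,4))
E
python3 - <<'E'
from m import *
for n,d in (('top',dt),('scene',ds)):
    H,Wd=d['range_z'].shape
    c=w2px(d,[571,119,70])[0].astype(int); P=[];C=[]
    for v in range(c[1]-25,c[1]+25):
        for u in range(c[0]-25,c[0]+25):
            w=px2w(d,u,v)
            if w[2]>66 and 530<w[0]<615 and 95<w[1]<145: P.append(w)
    P=np.array(P); print(n,len(P),P.mean(0),cv2.minAreaRect(P[:,:2].astype(np.float32)))
    u,s,vt=np.linalg.svd(P[:,:2]-P[:,:2].mean(0)); print(np.degrees(np.arctan2(vt[0,1],vt[0,0])))
    # candy by hsv
    f=cv2.cvtColor(d['frame'],cv2.COLOR_RGB2HSV); c=w2px(d,[515,-48,26])[0].astype(int)
    print('candycolour',d['frame'][c[1],c[0]],d['frame'][w2px(d,[515,50-60-60,20])[0].astype(int)[1],w2px(d,[600,-120,20])[0].astype(int)[0]])
rel(571,119,150,86.5)
crop(ds,335,270,395,330,10,'s_knob.png')
E
```

```text
top 121 [568.7 119.4  72.2] ((569.6655883789062, 119.73046875), (14.536172866821289, 45.863677978515625), 87.6418228149414)
176.4278754843205
candycolour [252 190  62] [230 188  92]
scene 115 [573.9 120.5  71.5] ((573.1829833984375, 120.26492309570312), (13.89981746673584, 45.611270904541016), 86.18682098388672)
-3.0180054208164893
candycolour [248 170  33] [234 190  86]
t 0.10 pos [137.3 609.2 222. ] jaw 77.29 zax [-0. -0. -1.] F [ 0.2 -0.5  1.5] w 87.8 q [ 1.3  0.4  1.6  0.   1.1 -0. ]
delta [-530.9 -382.7   72.5] turn [-0.  -0.  -0.2]
```

View pics/s_knob.png

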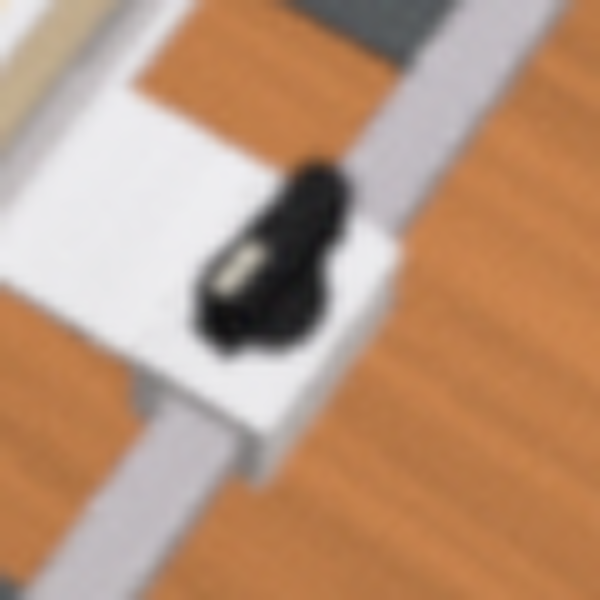

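Call:
move_arm(
  deltas=[
    [-20,-14,0,0,0,-0.08],
    [-30,-20,0,0,0,-0.08],
    [-36,-20,0,0,0,0],
    [-36,-20,0,0,0,0],
    [-36,-20,0,0,0,0],
  ],
  hand=-1,
)

```text
t: 0.52
ee_pos: [282.7, 501.3, 219.6]
orientation: [-0.066, -3.138, 0.004]
ft_force: [1.0, 0.2, 0.2]
width: 88.2
```

```bash
python3 -c "
from h import *
rel(571.3,120,140,86.7)"
```

```text
t 0.52 pos [282.7 501.3 219.6] jaw 87.60 zax [-0.003  -0.0024 -1.    ] F [1.  0.2 0.2] w 88.2 q [ 1.04  0.36  1.74  0.    1.05 -0.49]
delta [-304.6 -368.6   79.7] turn [-0.0025 -0.0029  0.0157]
```

Call:
move_arm(
  deltas=[
    [-26,-31,0,0,0,0.016],
    [-26,-31,0,0,0,0],
    [-26,-31,0,0,0,0],
    [-26,-31,0,0,0,0],
    [-26,-31,0,0,0,0],
  ],
)

```text
t: 0.93
ee_pos: [408.3, 334.6, 218.4]
orientation: [-0.09, -3.137, 0.004]
ft_force: [0.2, -0.0, 0.4]
width: 87.9
```

Call:
move_arm(
  deltas=[
    [-26,-31,0,0,0,0],
    [-26,-31,2,0,0,0],
    [-26,-31,4,0,0,0],
    [-26,-31,5,0,0,0],
    [-26,-31,5,0,0,0],
  ],
)

```text
t: 1.35
ee_pos: [530.5, 166.7, 202.7]
orientation: [-0.09, -3.138, 0.004]
ft_force: [1.2, 1.9, 0.0]
width: 87.9
```

```bash
python3 -c "
from h import *
rel(571.3,120,140,86.7)"
```

```text
t 1.35 pos [530.5 166.7 202.7] jaw 86.71 zax [-0.0026 -0.0022 -1.    ] F [1.2 1.9 0. ] w 87.9 q [ 0.28  0.35  1.8  -0.    1.   -1.23]
delta [-43.6 -44.1  62.7] turn [-0.0024 -0.0024  0.0002]
```

Call:
move_arm(
  deltas=[
    [-22,-22,20,-0.002,-0.002,0],
    [-15,-16,20,0,0,0],
    [-5,-5,20,0,0,0],
    [0,0,0,0,0,0],
    [0,0,0,0,0,0],
  ],
)

```text
t: 1.77
ee_pos: [575.8, 110.8, 139.6]
orientation: [0.105, 3.139, -0.002]
ft_force: [0.4, 0.8, -0.0]
width: 88.1
```

```bash
python3 -c "
from h import *
rel(571.3,120,48,86.7)
d=grab('scene'); save(d['frame'],'s1.png'); crop(d,240,170,440,330,4,'s1c.png')
d=grab('top'); crop(d,180,130,340,280,4,'t1c.png')"
```

```text
t 1.77 pos [575.8 110.8 139.6] jaw 86.16 zax [ 0.001 -0.001 -1.   ] F [ 0.4  0.8 -0. ] w 88.1 q [ 0.17  0.47  1.77 -0.    0.89 -1.33]
delta [ 5.2  9.  91.6] turn [-0.001   0.0011 -0.0095]
```

View pics/s1c.png

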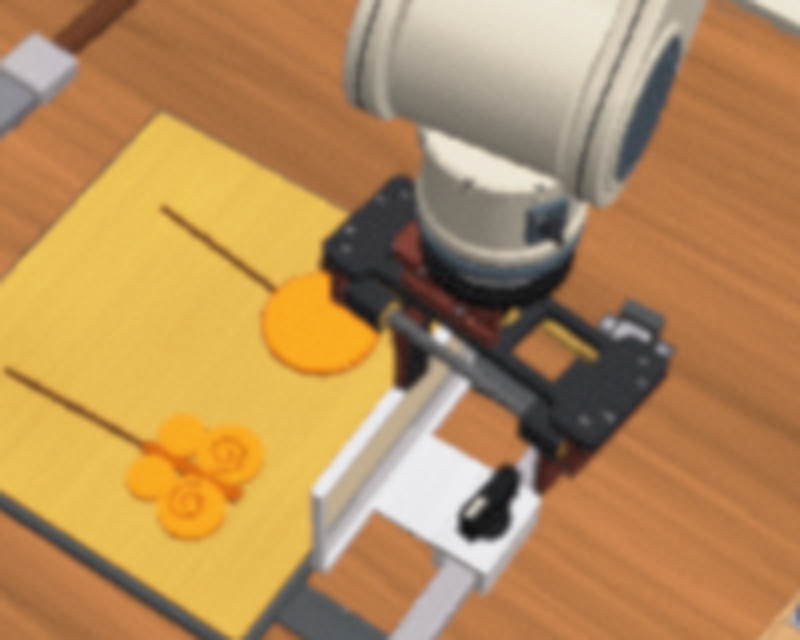

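View pics/t1c.png

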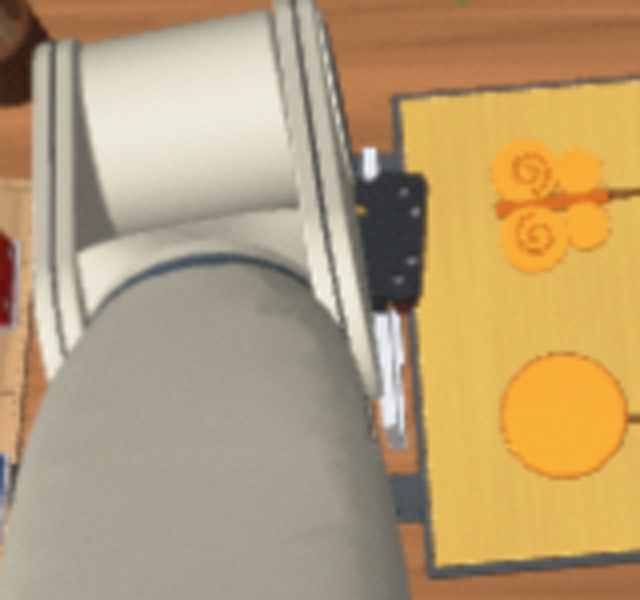

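Call:
move_arm(
  deltas=[
    [5,9,10,0,0,-0.01],
    [0,0,0,0,0,0],
    [0,0,0,0,0,0],
    [0,0,0,0,0,0],
  ],
  hand=0,
)

```text
t: 2.2
ee_pos: [570.3, 125.6, 132.9]
orientation: [0.078, 3.135, 0.001]
ft_force: [-0.0, 0.3, 0.3]
width: 64.7
```

```bash
python3 -c "
from h import *
rel(571.3,120,48,86.7)"
```

```text
t 2.20 pos [570.3 125.6 132.9] jaw 87.15 zax [ 5.9e-03  4.0e-04 -1.0e+00] F [-0.   0.3  0.3] w 64.7 q [ 0.2   0.48  1.79 -0.    0.87 -1.32]
delta [-0.8 -5.6 84.9] turn [0.0007 0.0058 0.0078]
```

Call:
move_arm(
  deltas=[
    [0,-4,2,0,0.005,0.007],
    [0,0,0,0,0,0],
    [0,0,0,0,0,0],
    [0,0,0,0,0,0],
  ],
)

```text
t: 2.53
ee_pos: [570.4, 122.6, 132.2]
orientation: [0.087, 3.138, 0.002]
ft_force: [0.1, -1.0, -0.2]
width: 44.3
```

```bash
python3 -c "
from h import *
rel(571.3,120,48,86.7)"
```

```text
t 2.53 pos [570.4 122.6 132.2] jaw 86.83 zax [ 0.0027  0.0011 -1.    ] F [ 0.1 -1.  -0.2] w 44.3 q [ 0.19  0.48  1.79  0.    0.87 -1.32]
delta [-0.8 -2.6 84.2] turn [0.0013 0.0026 0.0022]
```

Descend: 84 mm.

Call:
move_arm(
  deltas=[
    [-0.8,-2.5,15,0,0.002,0],
    [0,0,16,0,0,0],
    [0,0,16,0,0,0],
    [0,0,10,0,0,0],
    [0,0,3,0,0,0],
  ],
)

```text
t: 2.95
ee_pos: [573.9, 119.7, 72.5]
orientation: [0.089, 3.134, 0.004]
ft_force: [-0.1, 0.4, -0.2]
width: 43.8
```

```bash
python3 -c "
from h import *
rel(571.3,120,48,86.7)"
```

```text
t 2.95 pos [573.9 119.7  72.5] jaw 86.75 zax [ 0.0065  0.0023 -1.    ] F [-0.1  0.4 -0.2] w 43.8 q [ 0.18  0.57  1.81  0.    0.76 -1.33]
delta [ 2.8  0.  24.5] turn [0.0027 0.0064 0.0009]
```

Call:
move_arm(
  deltas=[
    [2,0,9,0.002,0.006,0],
    [0.5,0,9,0,0,0],
    [0,0,4,0,0,0],
    [0,0,0,0,0,0],
    [0,0,0,0,0,0],
  ],
)

```text
t: 3.37
ee_pos: [571.4, 119.8, 48.4]
orientation: [-0.09, -3.14, -0.001]
ft_force: [0.5, -0.1, -0.3]
width: 43.6
```

```bash
python3 -c "
from h import *
rel(571.3,120,48,86.7)
d=grab('scene'); crop(d,240,170,440,330,4,'s2c.png')"
```

```text
t 3.37 pos [571.4 119.8  48.4] jaw 86.73 zax [-7.e-04  4.e-04 -1.e+00] F [ 0.5 -0.1 -0.3] w 43.6 q [ 0.19  0.61  1.81  0.    0.72 -1.33]
delta [0.1 0.2 0.4] turn [ 0.0004 -0.0007  0.0005]
```

View pics/s2c.png

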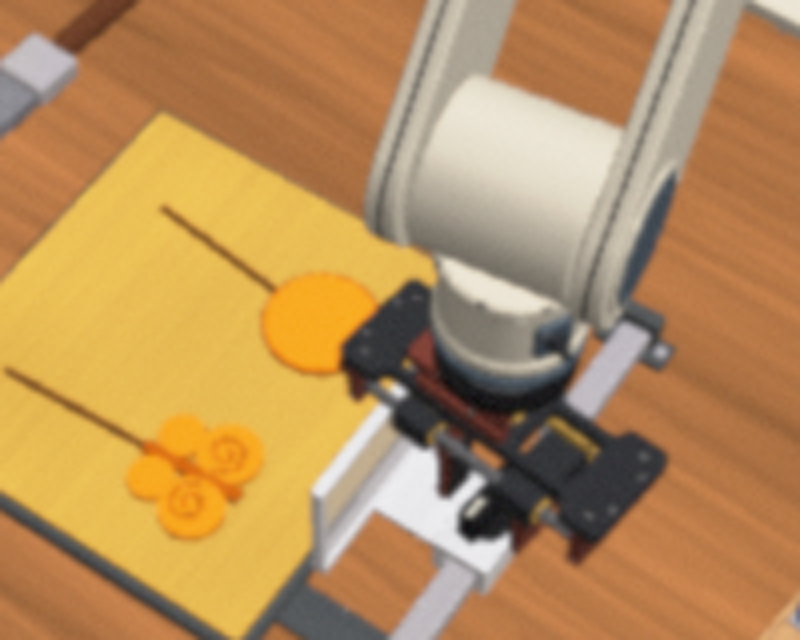

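The fingers straddle the knob bar at about (490,500) in the crop and the body clears the panel top. I'll close.

Call:
move_arm(
  deltas=[
    [0,0,0,0,0,0],
    [0,0,0,0,0,0],
    [0,0,0,0,0,0],
    [0,0,0,0,0,0],
    [0,0,0,0,0,0],
  ],
  hand=1,
)

```text
t: 3.83
ee_pos: [572.6, 119.7, 50.3]
orientation: [0.088, 3.138, 0.0]
ft_force: [0.9, -19.5, -0.3]
width: 14.4
```

Call:
move_arm(
  deltas=[
    [0,0,0,0,0,0],
    [0,0,0,0,0,0],
    [0,0,0,0,0,0],
  ],
)

```text
t: 4.08
ee_pos: [572.7, 119.3, 50.3]
orientation: [0.088, 3.138, -0.0]
ft_force: [0.5, 0.0, -0.6]
width: 13.7
```

```bash
python3 -c "
from h import *
rel(571.3,120,48,86.7)"
```

```text
t 4.08 pos [572.7 119.3  50.3] jaw 86.79 zax [ 2.5e-03 -1.0e-04 -1.0e+00] F [ 0.5  0.  -0.6] w 13.7 q [ 0.19  0.61  1.81 -0.    0.72 -1.33]
delta [1.4 0.6 2.3] turn [0.0001 0.0025 0.0017]
```

Call:
move_arm(
  deltas=[
    [8,-0.9,0,0,0,0],
    [12,-1.4,0,0,0,0],
    [12,-1.4,0,0,0,0],
    [12,-1.4,0,0,0,0],
    [8,-0.9,0,0,0,0],
  ],
)

```text
t: 4.5
ee_pos: [522.2, 116.2, 50.4]
orientation: [0.087, 3.131, 0.001]
ft_force: [3.0, -2.0, -2.6]
width: 14.1
```

```bash
python3 -c "
from h import *
rel(506.9,115.4,50,86.7)"
```

```text
t 4.50 pos [522.2 116.2  50.4] jaw 86.81 zax [ 9.8e-03  6.0e-04 -1.0e+00] F [ 3.  -2.  -2.6] w 14.1 q [ 0.2   0.55  1.93 -0.    0.65 -1.32]
delta [15.2 -1.7  0.2] turn [0.0012 0.0097 0.0018]
```

Call:
move_arm(
  deltas=[
    [7,-0.8,0,0,0.009,0],
    [3,-0.3,0,0,0,0],
    [0,0,0,0,0,0],
    [0,0,0,0,0,0],
  ],
)

```text
t: 4.83
ee_pos: [509.7, 115.5, 50.3]
orientation: [-0.087, -3.139, -0.001]
ft_force: [1.2, -1.4, -2.6]
width: 13.8
```

```bash
python3 -c "
from h import *
rel(506.9,115.4,50,86.7)
d=grab('scene'); crop(d,240,170,440,330,4,'s3c.png')"
```

```text
t 4.83 pos [509.7 115.5  50.3] jaw 86.84 zax [-1.e-03  8.e-04 -1.e+00] F [ 1.2 -1.4 -2.6] w 13.8 q [ 0.2   0.55  1.95  0.    0.65 -1.32]
delta [ 2.8 -0.2  0.3] turn [ 0.0007 -0.001   0.0025]
```

View pics/s3c.png

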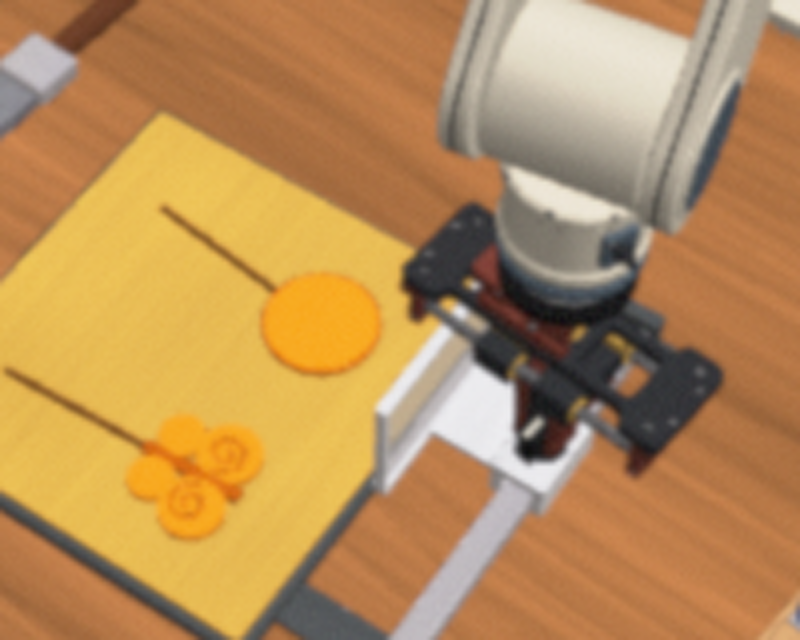

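```bash
python3 -c "
from m import *
C=lambda x,y,z: T(x,y,z,(240,170),4.0,ds)
a=np.radians(3.4); u=np.array([np.cos(a),np.sin(a)])
c=C(321,324,26); print('candy',c)
for q in [(377,410,122),(390,417,122)]: print('after',C(*q),(C(*q)-c)@u)
for q in [(313,487,122),(326,494,122)]: print('before',C(*q),(C(*q)-c)@u)
print('end bottom',(C(378,484,30)-c)@u,(C(390,490,30)-c)@u)
"
```

```text
candy [517.8 -46.5]
after [592.7  54.1] 80.75376805761474
after [591.9  62.6] 80.43171964329647
before [653.   56.3] 141.03987224215237
before [652.   64.6] 140.5926801109802
end bottom 76.50044303032239 75.83906536091618
```

```bash
python3 -c "
from h import *
d=load('scene'); crop(d,315,250,395,310,10,'s3z.png')
im=cv2.imread('pics/scene0.png'); cv2.imwrite('pics/s0z.png',cv2.resize(im[270:330,300:380],None,fx=10,fy=10,interpolation=cv2.INTER_CUBIC))
"
```

```text
(no output)
```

View pics/s3z.png

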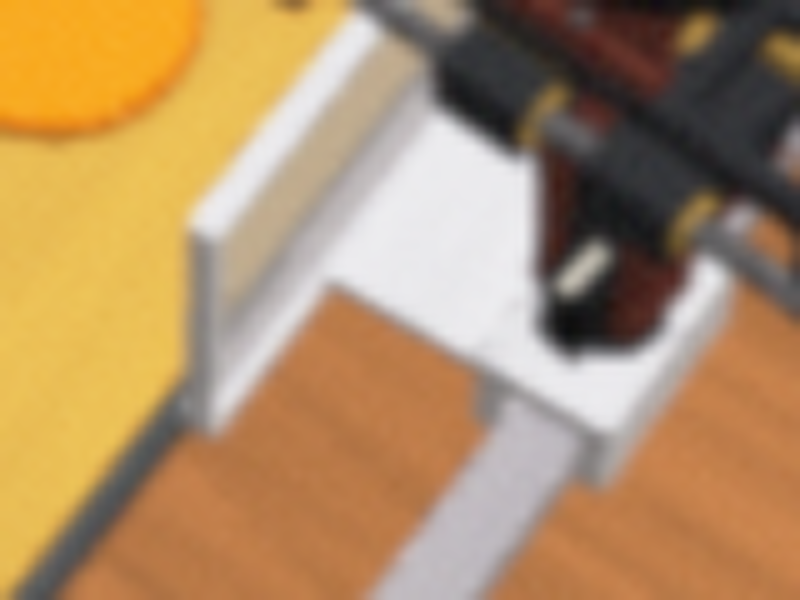

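View pics/s0z.png

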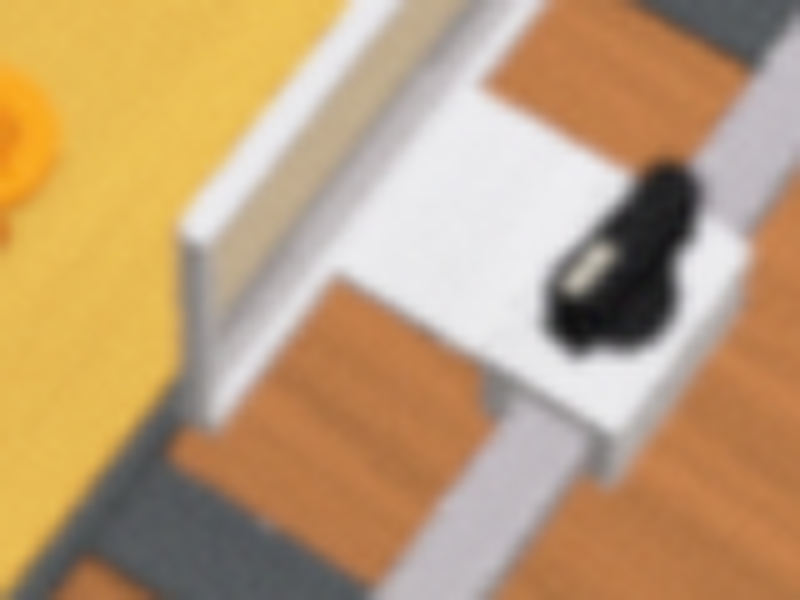

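```bash
python3 -c "
from m import *
a=np.radians(3.4); u=np.array([np.cos(a),np.sin(a)])
A=lambda x,y,z: T(x,y,z,(315,250),10.,ds)@u
B=lambda x,y,z: T(x,y,z,(300,270),10.,ds)@u
c=np.array([517.3,-46.9])@u
for (p,q,z) in [((190,222),(180,228),122),((212,240),(204,247),122),((195,425),(187,415),30),((213,438),(207,430),30),((605,435),(615,435),39),((333,287),(338,272),39)]:
  print(A(*p,z)-c,B(*q,z)-c,B(*q,z)-A(*p,z))
"
```

```text
80.84561820368526 143.9135199494026 63.067901745717336
81.95321522150527 144.8105756363052 62.85736041479993
80.29011602918979 142.67304614825684 62.382930119067055
80.78474773172343 143.2186878098828 62.43394007815937
32.2097900938262 94.89993143493984 62.690141341113645
34.616116871581085 95.77779661328384 61.161679741702756
```

```bash
python3 -c "
from m import *
dt.update(dict(np.load('last_top.npz')))
a=np.radians(3.4); u=np.array([np.cos(a),np.sin(a)])
c=T(400,457,26)
for p,q in [((186,163),(209,491))]:
  P,Q=T(*p,122),T(*q,122); print(P,Q,np.linalg.norm(P-Q),((P+Q)/2-c)@u)
P,Q=T(57,306,39),T(62,416,39);print(P,Q,((P+Q)/2-c)@u)
P,Q=T(214,163,30),T(224,491,30)
im=cv2.imread('pics/top0.png'); cv2.imwrite('pics/t0z.png',cv2.resize(im[160:250,235:335],None,fx=8,fy=8,interpolation=cv2.INTER_CUBIC)[:600*2])
"
```

```text
[653.9  59.8] [482.9  49.7] 171.3289312980718 60.54061717562329
[598.7 136.1] [538.  133.4] 65.23338499032383
```

View pics/t0z.png

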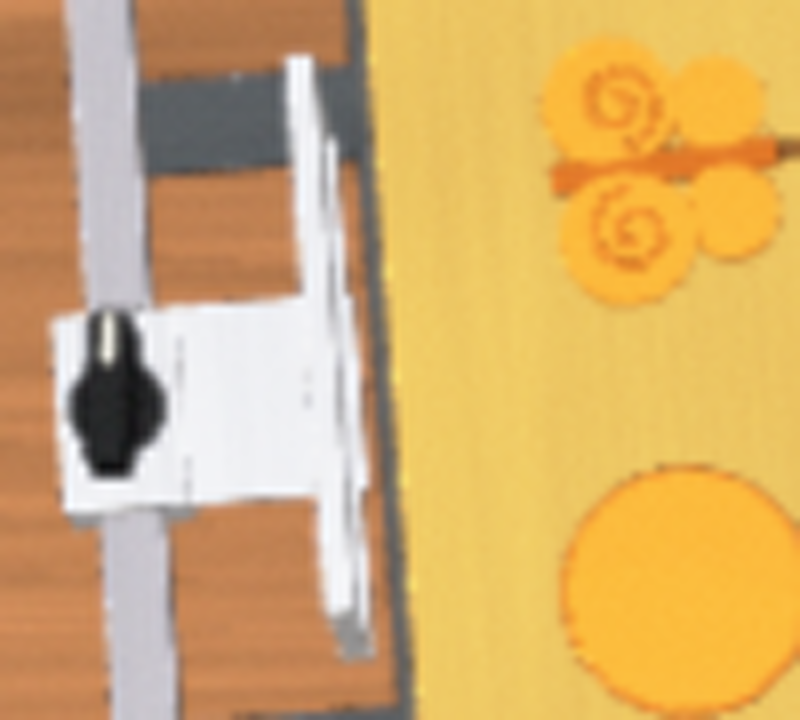

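```bash
python3 -c "
from m import *
a=np.radians(3.4); u=np.array([np.cos(a),np.sin(a)])
F=lambda x,y,z:T(x,y,z,(235,160),8.)
c=F(688,590,26);print(c)
for p,q,z in [((300,57),(341,613),122),((52,320),(65,512),39),((110,312),(110,476),73)]:
  P,Q=F(*p,z),F(*q,z); print(P,Q,np.linalg.norm(P-Q),((P+Q)/2-c)@u)
rel(508,115.4,50,86.7)
"
```

```text
[514.3 -48.4]
[653.8  59.4] [494.1  49.4] 160.02468422296275 65.70477533914162
[597.8 139.7] [539.5 135.8] 58.49101783149823 65.31642887829179
[592.1 118.7] [543.5 118.8] 48.61338544367746 63.37908991969184
t 4.88 pos [509.7 115.5  50.3] jaw 86.84 zax [-0.  0. -1.] F [-1.6 -1.2 -0.5] w 13.9 q [ 0.2  0.6  1.9  0.   0.7 -1.3]
delta [ 1.7 -0.2  0.3] turn [ 0. -0.  0.]
```

Call:
move_arm(
  deltas=[
    [2.5,-0.3,0,0,0,0],
    [0,0,0,0,0,0],
    [0,0,0,0,0,0],
  ],
)

```text
t: 5.13
ee_pos: [508.0, 115.4, 50.4]
orientation: [-0.087, -3.14, -0.001]
ft_force: [0.6, -1.4, -1.3]
width: 14.0
```

```bash
python3 -c "
from h import *
rel(507.5,115.4,50,86.7)"
```

```text
t 5.13 pos [508.  115.4  50.4] jaw 86.83 zax [-5.e-04  9.e-04 -1.e+00] F [ 0.6 -1.4 -1.3] w 14.0 q [ 0.2   0.54  1.95  0.    0.64 -1.32]
delta [0.5 0.  0.4] turn [ 0.0009 -0.0005  0.0022]
```

Call:
move_arm(
  deltas=[
    [0,0,0,0,0,0.1],
    [0,0,0,0,0,0.12],
    [0,0,0,0,0,0.12],
    [0,0,0,0,0,0.12],
    [0,0,0,0,0,0.12],
  ],
)

```text
t: 5.55
ee_pos: [507.8, 114.8, 50.3]
orientation: [-1.01, -2.973, 0.001]
ft_force: [-0.2, -2.7, -0.6]
width: 13.6
```

```bash
python3 -c "
from h import *
rel(508.0,115.4,50,86.7)"
```

```text
t 5.55 pos [507.8 114.8  50.3] jaw 52.47 zax [-2.e-03 -2.e-04 -1.e+00] F [-0.2 -2.7 -0.6] w 13.6 q [ 0.2   0.54  1.95  0.    0.65 -0.72]
delta [0.2 0.6 0.3] turn [-0.0009 -0.0018 -0.5974]
```

Call:
move_arm(
  deltas=[
    [0,0,0,0,0,0.08],
    [0,0,0,0,0,0],
    [0,0,0,0,0,0],
  ],
)

```text
t: 5.8
ee_pos: [507.7, 114.7, 50.3]
orientation: [-1.139, -2.925, 0.002]
ft_force: [-0.5, -1.3, -1.3]
width: 13.9
```

```bash
python3 -c "
from h import *
rel(507.5,115.4,50,86.7)
d=grab('scene');crop(d,315,250,395,310,10,'s4z.png')"
```

```text
t 5.80 pos [507.7 114.7  50.3] jaw 47.44 zax [-2.6e-03 -2.0e-04 -1.0e+00] F [-0.5 -1.3 -1.3] w 13.9 q [ 0.2   0.54  1.95  0.    0.65 -0.63]
delta [0.6 0.3 0.3] turn [-0.0013 -0.0024 -0.6853]
```

View pics/s4z.png

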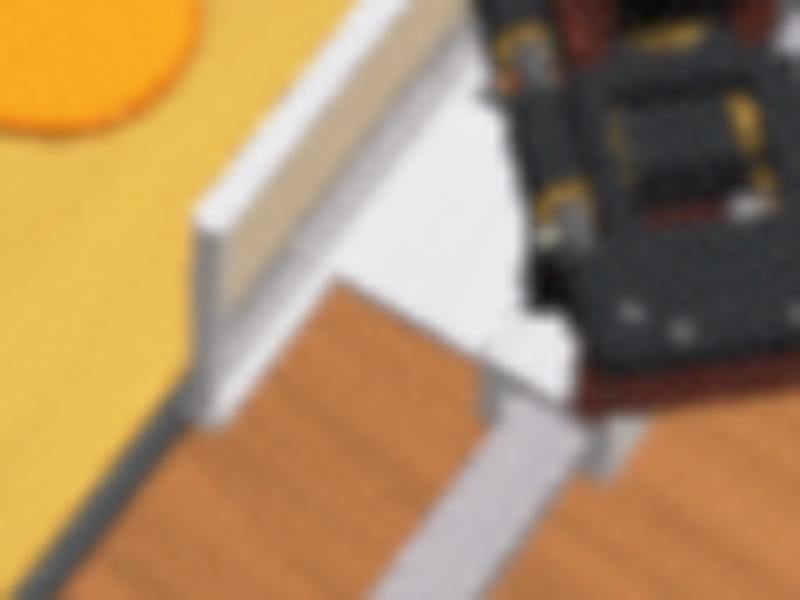

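```bash
python3 -c "
from m import *
ds=load('scene')
a=np.radians(3.4); u=np.array([np.cos(a),np.sin(a)])
A=lambda x,y,z: T(x,y,z,(315,250),10.,ds)@u
c=np.array([517.3,-46.9])@u
for (p,z) in [((194,217),122),((217,234),122),((198,418),30),((217,428),30),((338,280),39)]: print(A(*p,z)-c)
"
```

```text
79.26109179296463
80.03150692139673
78.31755838623235
78.00928116194234
32.314444351629504
```

Call:
move_arm(
  deltas=[
    [0,0,0,0,0,0.11],
    [0,0,0,0,0,0.12],
    [0,0,0,0,0,0.12],
    [0,0,0,0,0,0.1],
    [0,0,0,0,0,0.08],
  ],
)

```text
t: 6.27
ee_pos: [507.4, 114.5, 50.3]
orientation: [-1.875, -2.518, 0.005]
ft_force: [-0.4, -0.8, -0.4]
width: 14.0
```

```bash
python3 -c "
from h import *
rel(507.5,115.4,50,86.7);print(ctrl.get_obs()['moment'])"
```

```text
t 6.27 pos [507.4 114.5  50.3] jaw 16.67 zax [-0.0036 -0.0011 -1.    ] F [-0.4 -0.8 -0.4] w 14.0 q [ 0.2   0.54  1.95 -0.    0.65 -0.09]
delta [0.8 0.4 0.3] turn [-0.0033 -0.0023 -1.2223]
[-0.32863212 -0.03051247  0.18737651]
```

Call:
move_arm(
  deltas=[
    [0,0,0,0,0,0.07],
    [0,0,0,0,0,0.06],
    [0,0,0,0,0,0.05],
    [0,0,0,0,0,0],
  ],
)

```text
t: 6.6
ee_pos: [507.2, 114.4, 50.4]
orientation: [-2.095, -2.339, 0.006]
ft_force: [0.0, -1.2, -0.7]
width: 13.7
```

```bash
python3 -c "
from h import *
rel(507.5,115.4,50,86.7);print(ctrl.get_obs()['moment'])"
```

```text
t 6.60 pos [507.2 114.4  50.4] jaw 6.31 zax [-0.004  -0.0019 -1.    ] F [ 0.  -1.2 -0.7] w 13.7 q [ 0.2   0.54  1.95 -0.    0.65  0.09]
delta [1.  0.4 0.4] turn [-0.0045 -0.0017 -1.4031]
[-0.23308926 -0.0224218   0.44203545]
```

Call:
move_arm(
  deltas=[
    [0,0,0,0,0,0.06],
    [0,0,0,0,0,0.04],
  ],
)

```text
t: 6.77
ee_pos: [507.2, 114.2, 50.4]
orientation: [-2.201, -2.241, 0.008]
ft_force: [-0.2, -2.0, -1.6]
width: 14.7
```

```bash
python3 -c "
from h import *
rel(507.5,115.4,50,86.7);print(ctrl.get_obs()['moment'])"
```

```text
t 6.77 pos [507.2 114.2  50.4] jaw 1.05 zax [-0.004  -0.0031 -1.    ] F [-0.2 -2.  -1.6] w 14.7 q [ 0.2   0.54  1.95 -0.    0.65  0.18]
delta [1.2 0.3 0.4] turn [-5.5000e-03 -6.0000e-04 -1.4949e+00]
[-0.41333369  0.03480674  0.9758195 ]
```

Call:
move_arm(
  deltas=[
    [0,0,0,0,0,-0.05],
    [0,0,0,0,0,0],
  ],
)

```text
t: 6.93
ee_pos: [507.2, 114.2, 50.4]
orientation: [-2.133, -2.306, 0.009]
ft_force: [-0.8, -0.6, -0.1]
width: 14.0
```

Call:
move_arm(
  deltas=[
    [0,0,0,0,0,0],
    [0,0,0,0,0,0],
    [0,0,0,0,0,0],
    [0,0,0,0,0,0],
    [0,0,0,0,0,0],
  ],
  hand=0,
)

```text
t: 7.35
ee_pos: [508.0, 114.9, 50.7]
orientation: [-2.134, -2.305, 0.006]
ft_force: [-0.3, -1.2, 0.6]
width: 42.5
```

Call:
move_arm(
  deltas=[
    [0,0,-10,0,0,0],
    [0,0,-25,0,0,0],
    [0,0,-30,0,0,0],
    [0,0,-30,0,0,0],
    [0,0,-30,0,0,0],
  ],
)

```text
t: 7.77
ee_pos: [503.7, 114.3, 176.1]
orientation: [-2.129, -2.298, 0.023]
ft_force: [0.7, 0.7, -0.4]
width: 44.2
```

```bash
python3 -c "
from h import *
rel(604.8,290,170,88.5);print(ctrl.get_obs()['moment'])"
```

```text
t 7.77 pos [503.7 114.3 176.1] jaw 4.36 zax [-0.0167 -0.0047 -0.9998] F [ 0.7  0.7 -0.4] w 44.2 q [ 0.2   0.34  1.89 -0.    0.93  0.13]
delta [167.5 114.3   3.6] turn [-0.0164 -0.0097 -1.4684]
[-0.07469953  0.02913224  0.00510698]
```

Call:
move_arm(
  deltas=[
    [14,9,0,0,0,-0.12],
    [13,11,0,0,0,-0.12],
    [11,13,0,0,0,-0.12],
    [9,14,0,0,0,-0.12],
    [8,14,0,0,0,-0.12],
  ],
)

```text
t: 8.18
ee_pos: [549.7, 188.2, 189.6]
orientation: [-1.333, -2.844, 0.001]
ft_force: [0.8, 0.4, 0.4]
width: 43.8
```

Call:
move_arm(
  deltas=[
    [7,15,0,0,0,-0.12],
    [5,16,0,0,0,-0.12],
    [3,16,0,0,0,-0.12],
    [1,16,0,0,0,-0.12],
    [0,16,0,0,0,-0.12],
  ],
)

```text
t: 8.6
ee_pos: [585.3, 266.2, 194.6]
orientation: [0.394, 3.115, 0.002]
ft_force: [-0.2, -0.6, 0.1]
width: 43.8
```

```bash
python3 -c "
from h import *
rel(605,293,150,88.5)"
```

```text
t 8.60 pos [585.3 266.2 194.6] jaw 75.59 zax [ 0.0024  0.001  -1.    ] F [-0.2 -0.6  0.1] w 43.8 q [ 0.41  0.48  1.61 -0.    1.05 -0.91]
delta [-12.3  30.8  44.6] turn [ 0.0013  0.0022 -0.2253]
```

Call:
move_arm(
  deltas=[
    [-8,16,10,0,0,-0.11],
    [-8,10,15,0,0,-0.1],
    [-2,2,8,0,0,0],
    [0,0,0,0,0,0],
    [0,0,0,0,0,0],
  ],
)

```text
t: 9.02
ee_pos: [610.0, 294.8, 164.9]
orientation: [0.045, 3.135, 0.005]
ft_force: [-0.2, -0.8, 0.6]
width: 44.0
```

```bash
python3 -c "
from h import *
rel(605.5,293,17,88.5)
d=grab('scene'); save(d['frame'],'s5.png'); crop(d,380,280,520,430,4,'s5c.png')
d=grab('top'); crop(d,230,130,410,280,4.4,'t5c.png')"
```

```text
t 9.02 pos [610.  294.8 164.9] jaw 88.35 zax [ 0.0058  0.0033 -1.    ] F [-0.2 -0.8  0.6] w 44.0 q [ 0.43  0.56  1.55  0.    1.03 -1.11]
delta [  5.3  -2.5 147.8] turn [ 0.0035  0.0057 -0.0026]
```

View pics/s5.png

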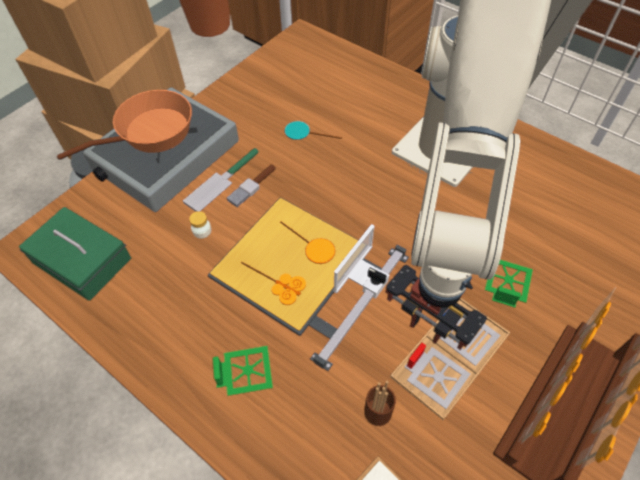

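View pics/t5c.png

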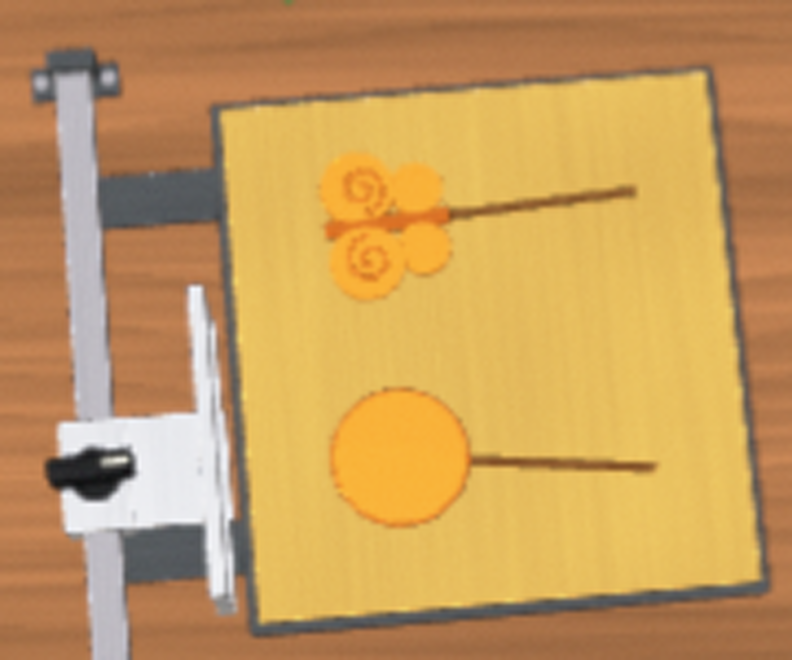

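```bash
python3 -c "
from m import *
d=load('top')
cv2.imwrite('pics/t5z.png',cv2.resize(cv2.cvtColor(d['frame'][190:275,235:335],cv2.COLOR_RGB2BGR),None,fx=7,fy=7,interpolation=cv2.INTER_CUBIC))
P=[];c=w2px(d,[505,115,70])[0].astype(int)
for v in range(c[1]-22,c[1]+22):
  for u in range(c[0]-22,c[0]+22):
    w=px2w(d,u,v)
    if w[2]>66 and 470<w[0]<545 and 85<w[1]<150: P.append(w)
P=np.array(P); m=P[:,:2].mean(0); r=cv2.minAreaRect(P[:,:2].astype(np.float32))
vt=np.linalg.svd(P[:,:2]-m)[2]; print(len(P),m,r,np.degrees(np.arctan2(vt[0,1],vt[0,0])))
"
```

```text
120 [504.9 115.8] ((505.3990173339844, 116.22640228271484), (15.034162521362305, 44.912513732910156), 6.547336578369141) 96.81824288947475
```

View pics/t5z.png

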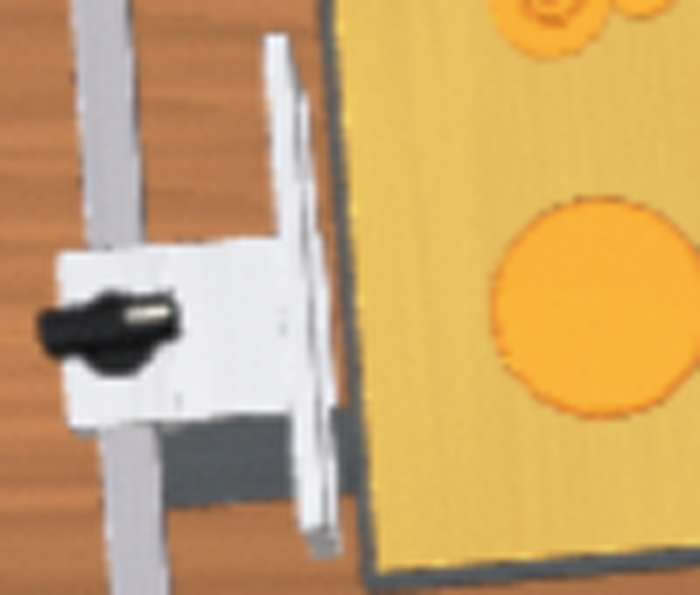

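```bash
python3 -c "
from m import *
a=np.radians(3.4); u=np.array([np.cos(a),np.sin(a)])
F=lambda x,y,z:T(x,y,z,(235,190),7.)
c=F(601,307.5,26);print(c)
for p,q,z in [((277,36),(312,527),122),((57,255),(70,428),39)]:
  P,Q=F(*p,z),F(*q,z); print(np.linalg.norm(P-Q),((P+Q)/2-c)@u)
print((np.array([505.1,116])-c)@u)
print(rel(605.5,293,17,88.5))
"
```

```text
[513.8 -48.1]
158.63948396770562 1.3858370134744027
59.304172439641235 0.9827510108041678
1.014183104605187
t 9.12 pos [610.  294.5 165.3] jaw 88.36 zax [ 0.  0. -1.] F [-0.4  0.4 -0. ] w 43.8 q [ 0.4  0.6  1.6  0.   1.  -1.1]
delta [  5.4  -2.2 148.2] turn [ 0.  0. -0.]
None
```

Call:
move_arm(
  deltas=[
    [4.5,-1.5,10,0.003,0.004,-0.008],
    [0.5,-0.5,22,0,0,0],
    [0,0,25,0,0,0],
    [0,0,25,0,0,0],
    [0,0,8,0,0,0],
  ],
)

```text
t: 9.53
ee_pos: [606.2, 291.2, 77.9]
orientation: [0.042, 3.131, 0.006]
ft_force: [-1.6, -1.3, -0.5]
width: 43.8
```

```bash
python3 -c "
from h import *
rel(605.5,293,17,88.9)"
```

```text
t 9.53 pos [606.2 291.2  77.9] jaw 88.48 zax [ 0.0101  0.004  -0.9999] F [-1.6 -1.3 -0.5] w 43.8 q [ 0.43  0.66  1.6  -0.    0.87 -1.11]
delta [ 1.3  1.5 60.9] turn [ 0.0042  0.0101 -0.0073]
```

Call:
move_arm(
  deltas=[
    [0,1.5,5,0.004,0.01,-0.007],
    [0,0,0,0,0,0],
    [0,0,0,0,0,0],
  ],
)

```text
t: 9.78
ee_pos: [604.5, 291.4, 71.3]
orientation: [-0.032, -3.137, 0.003]
ft_force: [-0.5, -0.0, 0.4]
width: 44.2
```

```bash
python3 -c "
from h import *
rel(605.5,293,17,88.9)
d=grab('scene'); crop(d,370,270,520,420,4,'s6c.png')"
```

```text
t 9.78 pos [604.5 291.4  71.3] jaw 88.82 zax [-0.0048 -0.0021 -1.    ] F [-0.5 -0.   0.4] w 44.2 q [ 0.43  0.67  1.6   0.    0.88 -1.12]
delta [-1.3  1.7 54.3] turn [-0.0022 -0.0048 -0.0013]
```

View pics/s6c.png

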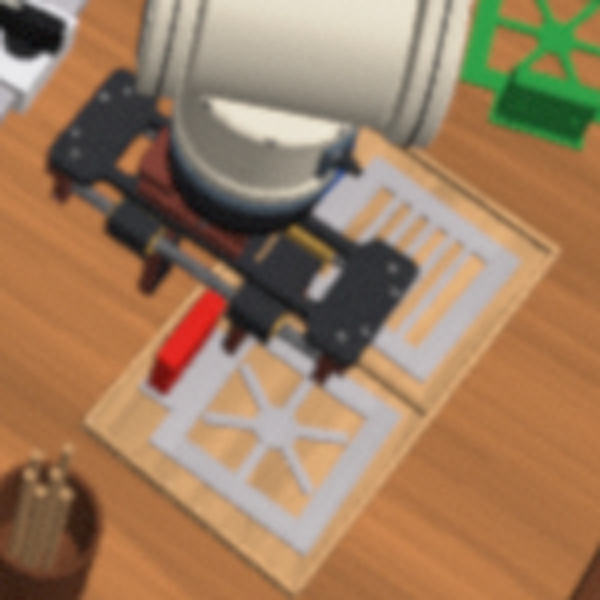

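Call:
move_arm(
  deltas=[
    [-1,1.7,10,-0.002,-0.005,0],
    [0,0,14,0,0,0],
    [0,0,14,0,0,0],
    [0,0,5,0,0,0],
    [0,0,0,0,0,0],
  ],
)

```text
t: 10.25
ee_pos: [608.2, 294.6, 28.2]
orientation: [0.032, 3.134, 0.005]
ft_force: [-0.4, -0.8, -0.5]
width: 43.4
```

```bash
python3 -c "
from h import *
rel(605.5,293,17,88.9)"
```

```text
t 10.25 pos [608.2 294.6  28.2] jaw 88.82 zax [ 0.0073  0.0031 -1.    ] F [-0.4 -0.8 -0.5] w 43.4 q [ 0.43  0.74  1.6  -0.    0.8  -1.12]
delta [ 2.8 -1.6 11.2] turn [ 0.0033  0.0073 -0.0015]
```

Call:
move_arm(
  deltas=[
    [2,-1.2,7,0.003,0.007,0],
    [0,0,2,0,0,0],
    [0,0,0,0,0,0],
    [0,0,0,0,0,0],
  ],
)

```text
t: 10.58
ee_pos: [605.4, 293.0, 16.8]
orientation: [-0.032, -3.139, 0.002]
ft_force: [-0.4, 0.3, -0.1]
width: 43.9
```

```bash
python3 -c "
from h import *
rel(605.5,293,17,88.9)"
```

```text
t 10.58 pos [605.4 293.   16.8] jaw 88.82 zax [-0.0026 -0.0011 -1.    ] F [-0.4  0.3 -0.1] w 43.9 q [ 0.43  0.75  1.6   0.    0.79 -1.12]
delta [-0.1 -0.  -0.2] turn [-0.0011 -0.0026 -0.0014]
```

Call:
move_arm(
  deltas=[
    [0,0,0,-0.001,-0.003,0],
    [0,0,0,0,0,0],
    [0,0,0,0,0,0],
    [0,0,0,0,0,0],
    [0,0,0,0,0,0],
  ],
  hand=1,
)

```text
t: 11.0
ee_pos: [606.2, 293.4, 18.3]
orientation: [0.032, 3.139, 0.002]
ft_force: [0.2, 0.1, -1.2]
width: 14.0
```

Call:
move_arm(
  deltas=[
    [0,0,0,0,0,0],
    [0,0,0,0,0,0],
    [0,0,0,0,0,0],
  ],
)

```text
t: 11.25
ee_pos: [606.4, 293.4, 18.6]
orientation: [0.032, 3.138, 0.002]
ft_force: [0.2, 0.2, -0.6]
width: 14.0
```

```bash
python3 -c "
from h import *
rel(605.5,293,17,88.9)"
```

```text
t 11.25 pos [606.4 293.4  18.6] jaw 88.82 zax [ 0.0033  0.0011 -1.    ] F [ 0.2  0.2 -0.6] w 14.0 q [ 0.43  0.75  1.6  -0.    0.79 -1.12]
delta [ 0.9 -0.5  1.6] turn [ 0.0012  0.0033 -0.0014]
```

Call:
move_arm(
  deltas=[
    [0,0,-8,0,0,0],
    [0,0,-15,0,0,0],
    [0,0,-25,0,0,0],
    [0,0,-30,0,0,0],
    [0,0,-30,0,0,0],
  ],
)

```text
t: 11.67
ee_pos: [601.5, 291.2, 126.0]
orientation: [-0.032, -3.132, 0.008]
ft_force: [0.9, 0.5, -0.7]
width: 14.1
```

Call:
move_arm(
  deltas=[
    [0,0,-30,0,0,0],
    [0,0,-20,0,0,0],
    [0,0,-5,0,0,0],
    [0,0,0,0,0,0],
    [0,0,0,0,0,0],
  ],
)

```text
t: 12.08
ee_pos: [605.3, 293.0, 197.3]
orientation: [0.032, 3.136, 0.003]
ft_force: [-0.6, 0.1, -1.3]
width: 14.2
```

```bash
python3 -c "
from h import *
rel(512,-110.5,190,86.7)
d=grab('scene'); save(d['frame'],'s7.png')"
```

```text
t 12.08 pos [605.3 293.  197.3] jaw 88.82 zax [ 0.0055  0.0021 -1.    ] F [-0.6  0.1 -1.3] w 14.2 q [ 0.43  0.52  1.54 -0.    1.08 -1.12]
delta [  85.  -405.4    5.9] turn [0.0024 0.0054 0.037 ]
```

View pics/s7.png

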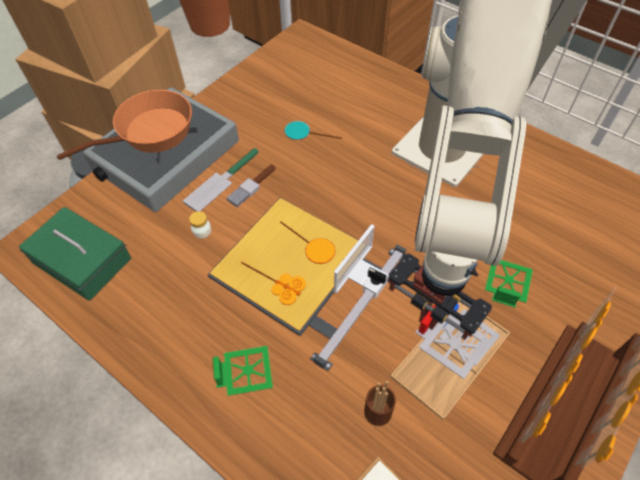

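Call:
move_arm(
  deltas=[
    [2,-10,0,0.002,0.005,0.007],
    [4,-18,0,0,0,0.01],
    [5,-25,0,0,0,0.01],
    [6,-28,0,0,0,0.01],
    [6,-28,0,0,0,0],
  ],
)

```text
t: 12.55
ee_pos: [572.8, 182.9, 188.4]
orientation: [-0.085, -3.128, 0.007]
ft_force: [0.4, 0.9, -0.9]
width: 13.9
```

Call:
move_arm(
  deltas=[
    [6,-28,0,0,0,0],
    [6,-28,0,0,0,0],
    [6,-28,0,0,0,0],
    [6,-28,0,0,0,0],
    [6,-28,0,0,0,0],
  ],
)

```text
t: 12.97
ee_pos: [525.2, 35.2, 180.9]
orientation: [-0.086, -3.11, 0.013]
ft_force: [0.5, -0.8, -0.4]
width: 13.6
```

```bash
python3 -c "
from h import *
rel(512,-110.5,190,86.7)"
```

```text
t 12.97 pos [525.2  35.2 180.9] jaw 86.85 zax [-0.0308 -0.0073 -0.9995] F [ 0.5 -0.8 -0.4] w 13.6 q [ 0.05  0.35  1.86 -0.01  0.96 -1.46]
delta [   5.4 -146.3   -7.7] turn [-0.009  -0.0303  0.0025]
```

Call:
move_arm(
  deltas=[
    [0,-25,-5,-0.004,-0.015,0],
    [0,-25,-4,-0.003,-0.01,0],
    [0,-25,-2,0,-0.005,0],
    [0,-20,0,0,0,0],
    [0,-10,0,0,0,0],
  ],
)

```text
t: 13.38
ee_pos: [508.6, -79.1, 184.7]
orientation: [-0.093, -3.122, 0.003]
ft_force: [-0.5, -1.0, -1.2]
width: 14.0
```

```bash
python3 -c "
from h import *
rel(512,-110.5,190,86.7)"
```

```text
t 13.38 pos [508.6 -79.1 184.7] jaw 86.57 zax [-0.0183 -0.0015 -0.9998] F [-0.5 -1.  -1.2] w 14.0 q [-0.17  0.32  1.89 -0.01  0.95 -1.68]
delta [ -5.1 -31.2  -5.4] turn [-0.0026 -0.0182 -0.0022]
```

Call:
move_arm(
  deltas=[
    [-3,-18,0,-0.002,-0.014,-0.002],
    [-2,-8,0,0,0,0],
    [0,0,0,0,0,0],
    [0,0,0,0,0,0],
    [0,0,0,0,0,0],
  ],
)

```text
t: 13.8
ee_pos: [508.0, -107.6, 180.0]
orientation: [-0.099, -3.126, -0.003]
ft_force: [-0.7, -0.2, -1.9]
width: 14.0
```

```bash
python3 -c "
from h import *
rel(512,-110.5,190,86.7)
d=grab('scene'); crop(d,240,170,440,320,4,'s8c.png')
d=grab('top'); crop(d,230,130,410,280,4.4,'t8c.png')"
```

```text
t 13.80 pos [ 508.  -107.6  180. ] jaw 86.36 zax [-0.0144  0.0025 -0.9999] F [-0.7 -0.2 -1.9] w 14.0 q [-0.23  0.33  1.89 -0.    0.94 -1.74]
delta [ -4.   -2.7 -10. ] turn [ 0.0016 -0.0145 -0.006 ]
```

View pics/s8c.png

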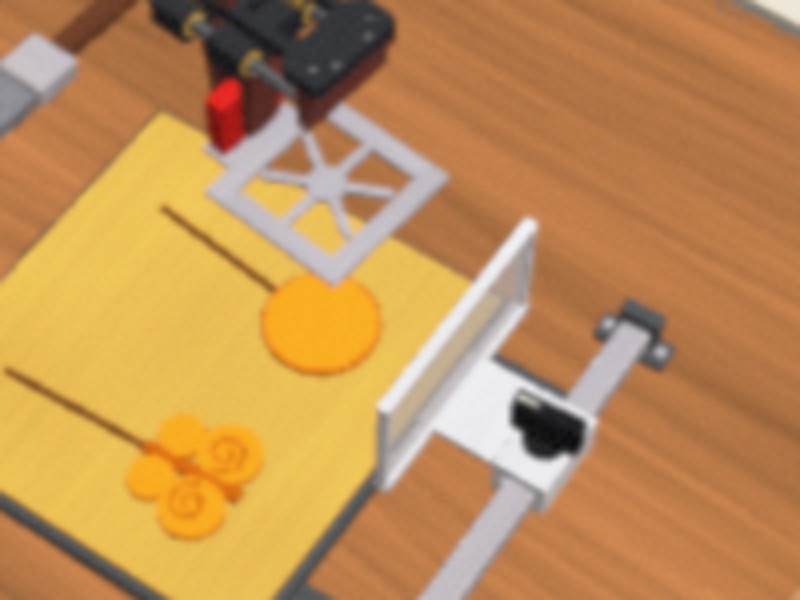

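View pics/t8c.png

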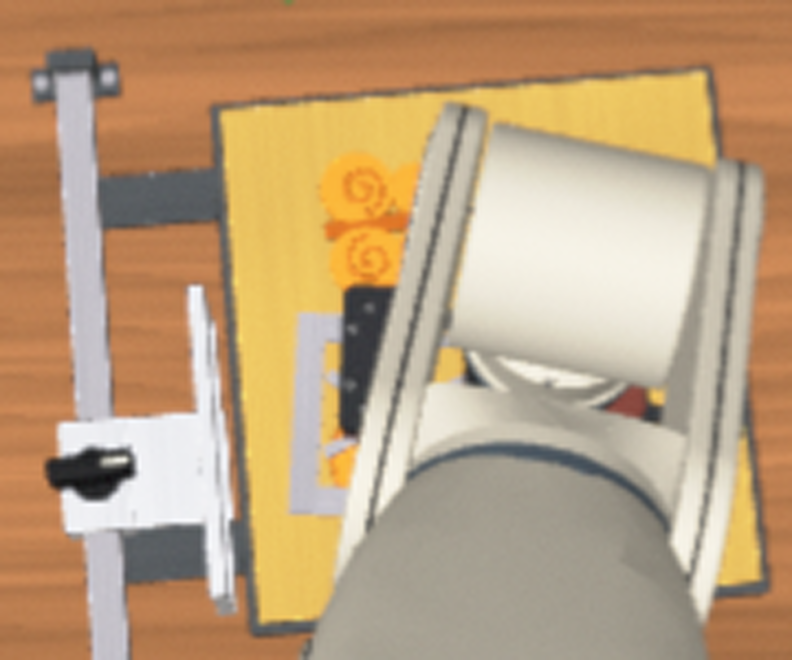

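Call:
move_arm(
  deltas=[
    [-3,-2,5,0.001,-0.012,-0.005],
    [0,0,10,0,0,0],
    [0,0,18,0,0,0],
    [0,0,18,0,0,0],
    [0,0,15,0,0,0],
  ],
)

```text
t: 14.32
ee_pos: [514.5, -107.4, 113.4]
orientation: [0.083, 3.133, -0.002]
ft_force: [0.3, -0.2, -0.7]
width: 13.6
```

```bash
python3 -c "
from h import *
rel(512,-110.5,75,86.7)"
```

```text
t 14.32 pos [ 514.5 -107.4  113.4] jaw 86.98 zax [ 0.0076 -0.0012 -1.    ] F [ 0.3 -0.2 -0.7] w 13.6 q [-0.23  0.44  1.93  0.    0.77 -1.75]
delta [ 2.6 -3.2 38.4] turn [-0.0008  0.0077  0.0048]
```

Call:
move_arm(
  deltas=[
    [1.5,-2,15,-0.001,0.006,0.005],
    [0,0,10,0,0,0],
    [0,0,2,0,0,0],
    [0,0,0,0,0,0],
    [0,0,0,0,0,0],
  ],
)

```text
t: 14.73
ee_pos: [510.3, -107.0, 79.7]
orientation: [-0.087, -3.135, -0.003]
ft_force: [-0.2, -0.8, 0.1]
width: 13.7
```

```bash
python3 -c "
from h import *
rel(512,-110.5,49.6,86.7)
d=grab('scene'); crop(d,270,200,370,275,8,'s9c.png')"
```

```text
t 14.73 pos [ 510.3 -107.    79.7] jaw 86.83 zax [-0.005   0.0019 -1.    ] F [-0.2 -0.8  0.1] w 13.7 q [-0.23  0.49  1.94  0.    0.71 -1.75]
delta [-2.1 -3.4 30. ] turn [ 0.0016 -0.0052  0.0023]
```

View pics/s9c.png

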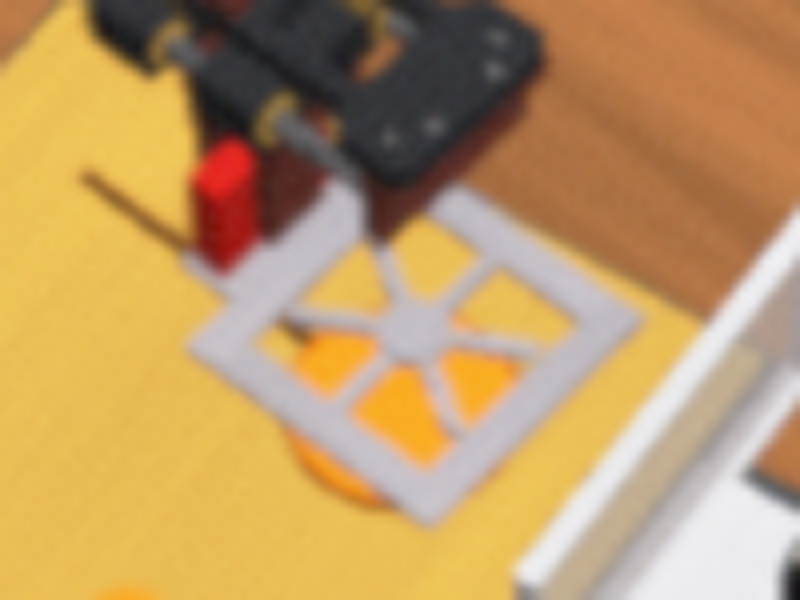

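```bash
python3 -c "
from m import *
ds=load('scene')
F=lambda x,y,z:T(x,y,z,(270,200),8.,ds)
z=68.1
L,B,R=F(190,347,z),F(430,525,z),F(643,320,z); print(L,B,R,(L+R)/2,'hub',F(413,332,z+.6), ang(B,L),ang(B,R),np.linalg.norm(B-L),np.linalg.norm(B-R))
"
```

```text
[561.3 -94. ] [566.7   3.2] [468.7   9.2] [515.  -42.4] hub [515.6 -43.4] -93.19 176.5 97.36889392178526 98.14779510888982
```

Call:
move_arm(
  deltas=[
    [-2,-3.5,5,0.001,-0.004,0.002],
    [0,0,8,0,0,0],
    [0,0,4,0,0,0],
    [0,0,0,0,0,0],
    [0,0,0,0,0,0],
  ],
)

```text
t: 15.2
ee_pos: [514.5, -111.5, 63.6]
orientation: [0.09, 3.135, -0.001]
ft_force: [0.4, -0.4, -1.2]
width: 13.6
```

```bash
python3 -c "
from h import *
rel(512.3,-110.7,49.6,86.7)"
```

```text
t 15.20 pos [ 514.5 -111.5   63.6] jaw 86.71 zax [ 5.2e-03 -8.0e-04 -1.0e+00] F [ 0.4 -0.4 -1.2] w 13.6 q [-0.24  0.52  1.94  0.    0.67 -1.75]
delta [ 2.3  0.7 14. ] turn [-0.0005  0.0052  0.0002]
```

Call:
move_arm(
  deltas=[
    [1.5,0.5,5,0,0.002,0],
    [0,0,3,0,0,0],
    [0,0,0,0,0,0],
    [0,0,0,0,0,0],
  ],
)

```text
t: 15.53
ee_pos: [513.0, -110.9, 54.9]
orientation: [0.09, 3.137, -0.001]
ft_force: [0.6, -0.1, -1.2]
width: 13.7
```

```bash
python3 -c "
from h import *
rel(512.3,-110.7,49.6,86.7)
d=grab('scene'); crop(d,270,200,370,275,8,'s10c.png')"
```

```text
t 15.53 pos [ 513.  -110.9   54.9] jaw 86.70 zax [ 3.2e-03 -8.0e-04 -1.0e+00] F [ 0.6 -0.1 -1.2] w 13.7 q [-0.24  0.54  1.95  0.    0.65 -1.75]
delta [0.7 0.2 5.3] turn [-0.0006  0.0032  0.    ]
```

View pics/s10c.png

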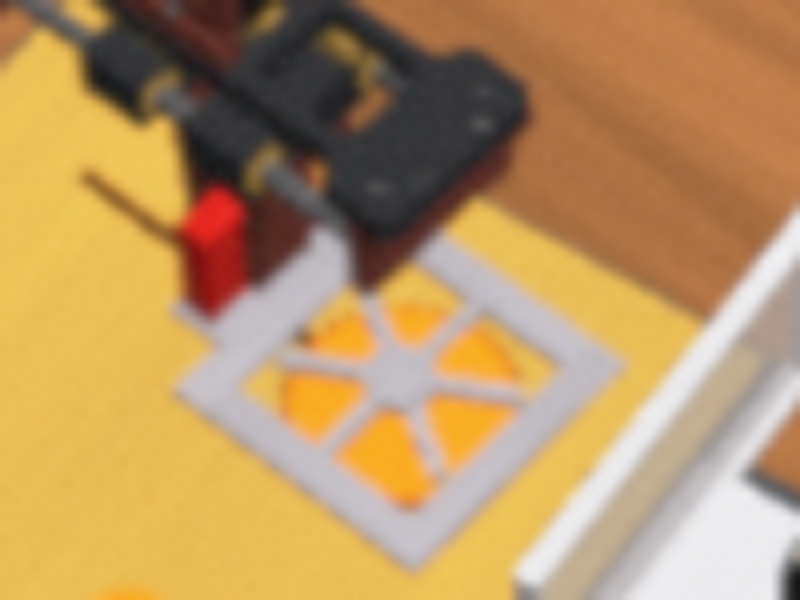

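```bash
python3 -c "
from m import *
ds=load('scene')
F=lambda x,y,z:T(x,y,z,(270,200),8.,ds)
z=43.3
L,B,R=F(177,390,z),F(412,570,z),F(623,367,z); print((L+R)/2,'hub',F(400,378,z+.6), ang(B,L),ang(B,R))
def rz(pts): 
  r=[]
  for x,y in pts: r.append(px2w(ds,270+(x+.5)/8-.5,200+(y+.5)/8-.5)[2])
  return np.array(r)
print('frame +x',rz([(230,395),(260,430),(300,465),(340,500),(380,530)]),'+y',rz([(440,530),(480,495),(520,455),(560,415),(590,380)]),'-x',rz([(580,350),(540,320),(490,285),(450,260)]), '-y',rz([(230,360),(270,320),(310,280)]))
print('candy',rz([(410,480),(380,480),(470,440),(370,460),(310,390)]),'plate',rz([(60,300),(100,450),(650,400),(300,580)]))
"
```

```text
[518.3 -46.7] hub [518.5 -46.6] -93.83 176.37
frame +x [43.1 44.7 41.6 40.9 41.2] +y [43.4 40.7 39.5 41.4 45.9] -x [42.6 40.7 41.  41.1] -y [43.8 40.9 44.8]
candy [23.  24.2 30.8 26.8 28.2] plate [ 17.6  21.8 120.1  16.9]
```

Call:
move_arm(
  deltas=[
    [0.8,0.2,3,0,0.001,0],
    [0,0,2,0,0,0],
    [0,0,0,0,0,0],
    [0,0,0,0,0,0],
  ],
)

```text
t: 15.92
ee_pos: [512.4, -110.6, 49.7]
orientation: [0.09, 3.138, -0.001]
ft_force: [0.3, -0.5, -0.9]
width: 13.8
```

```bash
python3 -c "
from h import *
rel(512.2,-110.7,49.6,86.7)"
```

```text
t 15.92 pos [ 512.4 -110.6   49.7] jaw 86.71 zax [ 2.6e-03 -8.0e-04 -1.0e+00] F [ 0.3 -0.5 -0.9] w 13.8 q [-0.24  0.55  1.95 -0.    0.64 -1.75]
delta [ 0.2 -0.1  0.1] turn [-0.0006  0.0026  0.0001]
```

Call:
move_arm(
  deltas=[
    [0,0,0,0,0,0],
    [0,0,0,0,0,0],
    [0,0,0,0,0,0],
    [0,0,0,0,0,0],
    [0,0,0,0,0,0],
  ],
)

```text
t: 16.33
ee_pos: [512.5, -110.7, 49.9]
orientation: [0.09, 3.137, -0.001]
ft_force: [-0.8, -0.4, -0.1]
width: 13.8
```

```bash
python3 -c "
from m import *
rel(512.2,-110.7,49.6,86.7)
d=grab('scene'); crop(d,270,200,370,275,8,'s11c.png'); save(d['frame'],'s11.png')"
```

```text
t 16.33 pos [ 512.5 -110.7   49.9] jaw 86.71 zax [ 0. -0. -1.] F [-0.8 -0.4 -0.1] w 13.8 q [-0.2  0.6  1.9 -0.   0.6 -1.8]
delta [ 0.3 -0.   0.3] turn [-0.  0.  0.]
```

View pics/s11c.png

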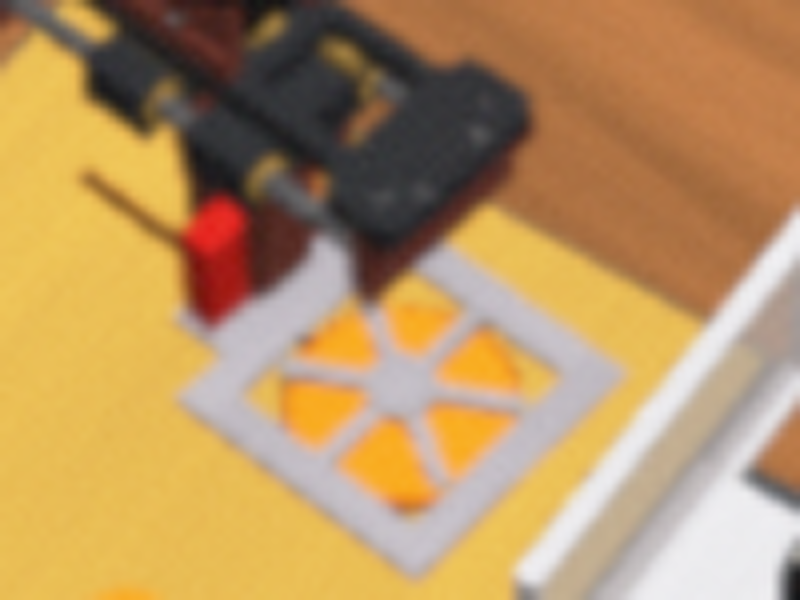

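View pics/s11.png

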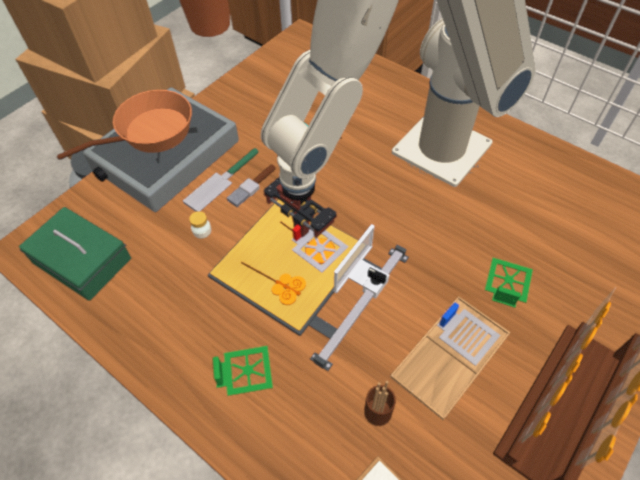

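```bash
python3 -c "
from m import *
ds=load('scene')
F=lambda x,y,z:T(x,y,z,(270,200),8.,ds)
z=38.3
L,B,R=F(180,400,z),F(416,578,z),F(625,374,z); print((L+R)/2,'hub',F(400,388,z+.6), ang(B,L),ang(B,R))
"
```

```text
[517.7 -46.2] hub [518.8 -46.4] -93.37 176.73
```

```bash
python3 -c "
from h import *
print(ctrl.close_job())"
```

```text
the job is handed in; nothing more can be done
None
```

I slid the screen beside the round amber lollipop and turned its clamp knob to the hard stop. Then I lifted the sunburst stencil by its red handle over the screen and handed the job in at about 16.4 s with it held over the lollipop.

Last checks:
- **Clamp:** the knob read about 1.51 rad in the top view, with the turning moment rising to about 1 N m at the stop.
- **Screen:** it stands within about 1–1.5 mm of centred. The two views disagreed slightly: the top view put it about +1 mm off. The scene view read about −1 mm from the panel ends and about +2 mm from the carriage edge, before the final tightening.
- **Stencil position:** it was within about 1 mm of the lollipop's centre and square to the stick to within about 0.3°, with the handle on the stick side.
- **Stencil height and level:** it was about 9 mm above the lollipop, worked out from the arm's height and the grasp. The depth readings, taken 5 mm higher and noisy by about 2 mm, fit that height and showed it level. The tool tilt at the end was within 0.1° of that at the grasp.
- **Contact:** the force readings showed no contact with the lollipop or screen. In the last scene picture nothing else appears to have moved.

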